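# Touch check of a coin lock along the coin's path

## Robot

A 7-joint arm with a two-finger parallel gripper is mounted at the origin on the work surface. World frame = base frame: x ahead of the robot, y to its left, z up, the work surface at z = 0. Lengths are in m, angles in rad, forces in N, time in s.
With the tool pointing down it reaches from about 0.425 to 1.025 m from the base axis. Payload 3.6 kg.
Tool frame: the origin (TCP) lies on the centre line of the jaws, within the pads' length; the fingertips stand 14 mm ahead of it and the grasp point (between the pads) lies 5 mm behind it; z points along the fingers, y is the line along which they close (so a half turn about z gives the same grasp; the last joint's range is limited). The gripper opens to 85 mm and grips with 20 to 120 N. Pads are 22 mm wide; open, the fingers measure 114 mm over their backs; the gripper's body (76 mm by 85 mm) begins 54 mm behind the grasp point. The pads swing forward as they close: fully open they stand 13 mm farther back than shut.
Start: joints at [1.214, 0.591, 0.048, 1.609, -0.033, 0.943, -0.034], TCP at [0.189, -0.7, 0.245] pointing down, gripper open.
Joint ranges: [-2.69, 2.69], [-0.47, 2.24], [-1.27, 1.36], [0.19, 2.51], [-1.53, 4.68], [0.08, 2.07], [-3.09, 3.09]. Speed limits (rad/s): [2.57, 2.57, 3.14, 3.14, 3.14, 3.14, 3.14].

## Interface

Orientations are given as a unit quaternion [w, x, y, z].
In Python, from workcell import env, optics, order gives the robot as it stands.
- The arm moves only by the tool jog_arm, never from a script. Its argument "plan" is a list that holds one entry, the list of rows, each a list of 7 numbers: the turn, a rotation vector about the world's x, y, z in degrees, then the shift along the world's x, y, z in mm, then the closure, from 0 (fully open) to 1 (shut). In form: [[[wx, wy, wz, dx, dy, dz, hand], ...]]. A call has 1 to 8 rows; each row is the pose to reach, as a shift and turn from the pose commanded when the call began; what a row does not reach only later rows make up. A row lasts 1/12 s, in which the tool goes at most 41.7 mm and 7.16 degrees, less where a joint would pass 70% of its speed; a pose out of reach is approached as far as the arm can. A call with a gripper value outside its range is refused whole. The fingers move at their own pace and stop on an object; the grip force is fixed at half the most. Time passes only in rows, so rows that repeat a pose let the fingers close. It gives the time, the measured TCP pose, the force, the opening and the grip force at its end, in the units of the state.
- env.observe(): the state, without advancing time (a new reading comes with each control period).
- optics.capture(name): name is "side" or "top" or "wrist"; returns (picture, depth): 420x560x3 uint8, blue, green, red; 420x560 float32, m along the optical axis (not along the pixel's ray), 0 where there is no reading.
- optics.camera_model(name): a dict with "K" (3x3 intrinsics, pixels), "rvec" (rotation vector, rad) and "tvec" (3), from world to camera coordinates, as OpenCV has them. Camera axes: x right, y down, z forward; pixel columns grow to the right and rows downward; lengths in m; the calibration is good to about 2 mm. A picture is of the moment at which its call begins: read the wrist's pose just before it. camera_model takes no time and is no camera call; for the wrist camera it gives the pose at the moment of the call.
- order.finish_job(): hands the job in; it is judged then, once.
The state is a dict: "time": time; "joint_pos": joint angles; "dq": joint speeds; "effort": joint torques, N m; "eef_pos": TCP position; "tool_rot": TCP orientation; "force": force on the tool from outside, world axes, zero at the start; "ft_torque": the same for the moment, N m; "width": finger opening in m; "finger_force": force on a finger pad.
Only numpy, scipy, OpenCV 4.12 (cv2) and the standard library are available. Lean on these libraries where they do the work, as an engineer would, in place of code of your own. Each camera call takes 0.05 s, during which the arm holds its last target. There are 200 camera calls.

## Task

Check by touch that the moving parts of the coin lock on the turntable spring freely, in the order a coin meets them: with shut fingertips press the roller of the coin feeler down, then the round coin-return button, letting each spring back before you go on, and last push the bronze return flap in as far as it goes and finish while still holding it in, so that the return cup can be looked into. Touch lightly, straight down onto the lock, and grasp or lift nothing: the lock must not shift, the free-running turntable must not turn, and the parts and tools lying about stay where they are.

Things in the scene. Friction and masses are not known exactly. Their poses are not given: they have to be found in the camera images.
- lock: Coin lock, loose (0.95 kg), on its back on the turntable mat at any yaw: grey case, steel face plate up, 180 (x) x 110 (y) x 48 mm. Origin: centre of its underside, 33 mm above the bench; z up. Coin well with the feeler near its +x end, return flap near -x, coin-return button at y = -28 mm. The brass cylinder with a keyway at (-4, 28) mm, 8 mm proud, is fixed and not part of the job.
- feeler_roller (a point): Top of the steel roller (12 mm dia., 16 mm wide along lock y) at the end of the coin feeler, a 38 mm arm hinged at lock x = +74 mm in the open coin well (56 x 44 mm). At rest at lock (36, 0, 62) mm, 14 mm above the face; fully down it is still 2 mm above the face, having moved 4 mm towards lock -x. Spring 1.3 N (up) to 3 N (down).
- feeler (a joint): Angle of the coin feeler (rad): 0 at rest (up), 0.30 fully down; springs back when let go.
- button_top (a point): Top centre of the coin-return button, a plain steel plunger 20 mm in diameter in a dark collar 28 mm wide and 3 mm high. At rest at lock (-4, -28, 60) mm, 12 mm above the face; travel 6 mm straight down. Spring 1.6 N (up) to 4 N (down).
- coin_button (a joint): Travel of the coin-return button (m): 0 at rest (up), 0.006 fully down; springs back when let go.
- flap_push (a point): Point to push on the bronze return flap, a plate 46 (lock x) x 48 mm (y) flush with the face in an opening from lock x = -28 to -80, y = -26 to +26 mm. Hinge at x = -30, free edge at x = -76 mm, which swings down into the cup, so shut fingertips go in with it. The point: on top, 30 mm from the hinge, lock (-60, 0, 47) mm at rest. Spring 1 to 2 N here, up to 4 N nearer the hinge.
- return_flap (a joint): Angle of the return flap (rad): 0 at rest (shut, flush with the face), 0.55 pushed fully in; springs shut when let go.
- lock_bolt (a point): End of the brass latch bolt that sticks out 13 mm from the lock's +y side, at lock (10, 68, 24) mm.
- turntable: Ground plate (210 mm square, fixed to the bench) of the ball-bearing turntable. Origin: centre of its underside, on the bench and on the turning axis. It carries a round platter 300 mm in diameter with a black rubber mat whose top is 33 mm above the bench; the platter turns almost freely about the vertical axis.
- platter_mark (a point): Index mark on the platter's rim, 150 mm from the turning axis, 30 mm above the bench.
- key: Loose blue anodised key, 58 mm long, 3.5 mm thick, on the rubber mat beside the lock's -y side. Origin: under the centre of its round bow; blade along +x. Leave it alone.
- coin_guide: Loose white nylon coin guide, taken out of the lock, 56 x 40 x 20 mm, on the rubber mat beside the lock's +y side. Origin: centre of its underside. Leave it alone.
- bracket: Loose steel mounting bracket (angle), 120 x 40 x 41 mm, on the bench. Origin: centre of its underside. Leave it alone.
- tokens: Low stack of six brass tokens, 25 mm in diameter, 13 mm high, on the bench. Origin: centre of its underside. Leave it alone.
- barrel: Spare lock cylinder standing on the bench, 28 mm across, 36 mm high. Origin: centre of its underside. Leave it alone.
- screwdriver: Screwdriver, 180 mm long, lying on the bench. Leave it alone.
- oil: Small oil bottle, 36 mm in diameter, 95 mm high, standing on the bench. Origin: centre of its underside. Leave it alone.
There are look-alikes about, which are no part of the job. Leave any orange or purple look-alike of the lock alone.

How it is judged:
On the way, in this order (a step that is already met when the one before it is completed fails the run):
1. the coin feeler's roller is pressed down (value of joint feeler above 0.18 rad and value of joint coin_button below 0.0015 m and value of joint return_flap below 0.08 rad), for 0.05 s.
2. the feeler has sprung back and the coin-return button is pressed down (value of joint feeler below 0.06 rad and value of joint coin_button above 0.0035 m and value of joint return_flap below 0.08 rad), for 0.05 s.
3. feeler and button have sprung back and the return flap is pushed in (value of joint feeler below 0.06 rad and value of joint coin_button below 0.0015 m and value of joint return_flap above 0.42 rad), for 0.2 s.
At the end, for the whole second after the job is handed in: The fingers hold the return flap in (over 0.42 of its 0.55 rad, fingers on the lock with 0.2 to 20 N), feeler (under 0.06 rad) and button (under 1.5 mm) are up again, the lock lies still within 10 mm of where it lay (bolt end 12 mm), and the turntable's mark is within 15 mm of its start (all of step 3 and contact force between the fingers and lock between 0.2 and 20 N and distance of lock from where it was at the start of the episode below 0.01 m and distance of lock_bolt from where it was at the start of the episode below 0.012 m and distance of platter_mark from where it was at the start of the episode below 0.015 m and linear speed of lock below 0.02 m/s); the arm keeps its last pose, push and grip.
It fails at once if the fingers press on the lock with more than 25 N (contact force between the fingers and lock above 25 N).
It fails at once if two of the lock's moving parts are pressed at once ((value of joint feeler above 0.12 rad and value of joint coin_button above 0.0025 m) or (value of joint feeler above 0.12 rad and value of joint return_flap above 0.15 rad) or (value of joint coin_button above 0.0025 m and value of joint return_flap above 0.15 rad)).
It fails at once if the lock is shifted, lifted or tipped (distance of lock from where it was at the start of the episode above 0.01 m or distance of lock_bolt from where it was at the start of the episode above 0.012 m or angle between lock's own z axis and vertical above 0.1 rad).
It fails at once if the turntable is turned (distance of platter_mark from where it was at the start of the episode above 0.015 m).
It fails at once if a part or tool lying about is lifted, carried or pushed more than 15 mm (distance of any of key, coin_guide, bracket, tokens, barrel, screwdriver, oil from where it was at the start of the episode above 0.015 m).
It also fails if it takes over 45 s, if anything falls off the work surface, if the arm or the gripper's body presses on something with over 40 N, if the wrist force passes 120 N, or if a joint passes its speed limit or range.

## Working session

There is one attempt and no reset: what is moved stays moved. The work goes in short steps, Python scripts to look and compute and a tool call to move; the robot and the scene stay as the last step left them, time stands still between calls to the robot, and variables do not carry over. Pictures are saved under pics/ and viewed, at most 10 in all, crops included, and the job is handed in when it is done.

Besides the shell and the picture viewer there is one more tool, called after "Request:" as name([rows], argument=value, ...), one row to a line, values as JSON. jog_arm: Moves the arm, as the interface text tells. Its arguments: {"type":"object","properties":{"plan":{"type":"array"}},"required":["plan"]}

```bash
ls; mkdir -p pics; cat > h.py <<'E'
import numpy as np,cv2
from workcell import env,optics,order
def snap(n,f):
    cm=optics.camera_model(n);im,d=optics.capture(n);cv2.imwrite(f'pics/{f}.png',im);np.savez(f'pics/{f}.npz',im=im,d=d,K=cm['K'],r=np.array(cm['rvec'],float),t=np.array(cm['tvec'],float))
def load(f): return np.load(f'pics/{f}.npz')
def cloud(z):
    d=z['d'];K=z['K'];v,u=np.mgrid[:d.shape[0],:d.shape[1]]
    P=np.stack([(u-K[0,2])/K[0,0]*d,(v-K[1,2])/K[1,1]*d,d],-1)
    R=cv2.Rodrigues(z['r'].reshape(3,1))[0]
    W=(P-z['t'].reshape(3))@R; W[d<=0]=np.nan
    return W
E
python3 - <<'E'
from h import *
snap('top','t0');snap('side','s0')
s=env.observe();print(s)
E
```

```text
pics
{'time': 0.1, 'joint_pos': array([ 1.21345916,  0.59203809,  0.04829502,  1.60971837, -0.03329951,
        0.94269109, -0.03372677]), 'dq': array([-0.00207456, -0.00042209,  0.00186937, -0.00413774,  0.00054568,
        0.00096152, -0.00105055]), 'effort': array([ 4.78739035e-03, -5.49996042e+01,  1.55304383e+00, -1.98825556e+01,
        9.65855346e-03,  3.74273106e-03, -2.62946742e-06]), 'eef_pos': array([ 0.18889624, -0.69920485,  0.24423813]), 'tool_rot': array([-1.00747005e-03,  9.91306830e-01,  1.31566402e-01, -1.89667318e-04]), 'force': array([0.27761163, 0.0905022 , 0.01884822]), 'ft_torque': array([0.00976157, 0.01529238, 0.04161638]), 'finger_force': 0.0, 'width': 0.08550650739394593}
```

View pics/t0.png

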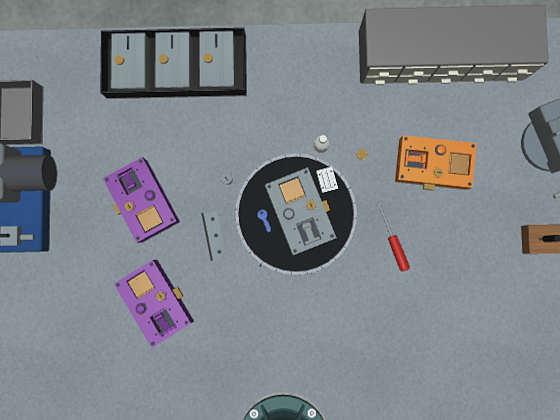

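View pics/s0.png

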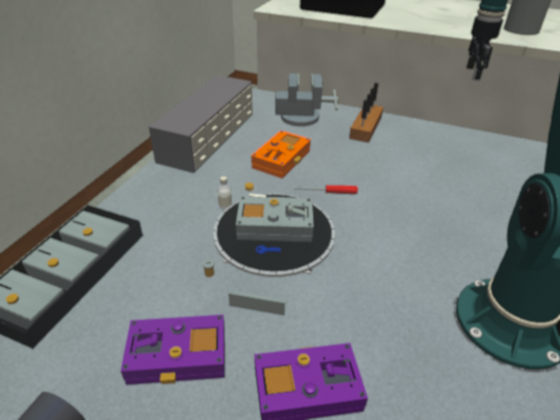

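```bash
python3 - <<'E'
from h import *
z=load('t0');W=cloud(z)
for u,v in[(291,190),(309,232),(289,213),(311,205),(325,206),(320,250),(263,215),(321,143),(361,155),(228,180),(210,235)]:print(u,v,W[v,u].round(4))
c=W[213,300]
m=(np.abs(W[...,2]-.081)<.009)&(np.hypot(W[...,0]-W[213,300,0],W[...,1]-W[213,300,1])<.13)
n,l,st,ce=cv2.connectedComponentsWithStats(m.astype(np.uint8));print(st)
k=1+st[1:,4].argmax();P=W[l==k][:,:2].astype(np.float32)
r=cv2.minAreaRect(P*1000);print(r,np.median(W[l==k][:,2]))
m=(np.abs(W[...,2]-.033)<.008);m[:, :230]=0;m[:,362:]=0;m[:150]=0;m[276:]=0
print(cv2.minEnclosingCircle(W[m][:,:2].astype(np.float32)*1000))
im=z['im'][140:285,225:370];cv2.imwrite('pics/t0c.png',cv2.resize(im,None,fx=4,fy=4,interpolation=3))
E
```

```text
291 190 [ 0.6035 -0.031   0.0822]
309 232 [ 0.5033 -0.0718  0.0815]
289 213 [ 0.5481 -0.0254  0.0937]
311 205 [ 0.5663 -0.0774  0.0909]
325 206 [ 0.5659 -0.1122  0.0607]
320 250 [ 0.4606 -0.0992  0.0379]
263 215 [0.5484 0.0385 0.0351]
321 143 [ 0.7147 -0.1043  0.0838]
361 155 [ 0.6978 -0.2091  0.0067]
228 180 [0.6366 0.1241 0.0332]
210 235 [0.5024 0.1736 0.0047]
[[     0      0    560    420 232114]
 [   265    168     71     88   3080]
 [   290    213      1      1      1]
 [   304    223      1      1      1]
 [   302    224      1      1      1]
 [   310    224      1      1      1]
 [   302    226      1      1      1]
 [   303    229      1      1      1]]
((553.4365234375, -52.046051025390625), (180.16986083984375, 110.1229476928711), 20.916929244995117) 0.08115132606921441
((563.9444580078125, -26.87339973449707), 169.004638671875)
```

View pics/t0c.png

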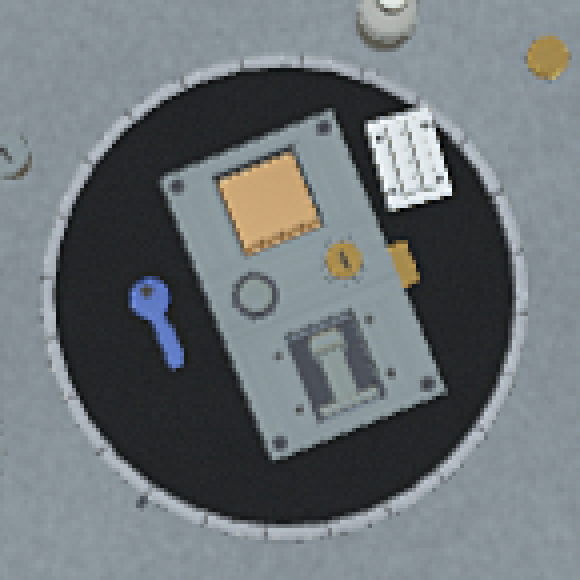

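The choice is the grey lock on the mat at (300,210). The look-alikes are purple at (140,200) and (153,302), and orange at (436,162). The crop shows the flap at (270,203), the button at (256,295), the roller at (328,345) and the key cylinder, which stays untouched, at (344,260). The fitted rectangle is 180 x 110 mm at z 81 mm, which matches the lock. Lock yaw is -159.1°, so the roller is at (0.520,-0.065), the button at (0.547,-0.024) and the flap at (0.609,-0.031).

Request:
jog_arm([
  [[0,0,2,18,35,0,1],[0,0,4,37,70,0,1],[0,0,5.8,55,105,0,1],[0,0,5.8,74,140,0,1],[0,0,5.8,92,176,0,1],[0,0,5.8,110,211,0,1],[0,0,5.8,129,246,0,1],[0,0,5.8,147,281,0,1]],
])

```text
time: 0.77
eef_pos: [0.3365, -0.4169, 0.2451]
tool_rot: [-0.0, 0.983, 0.181, -0.0]
force: [1.4, -0.3, 0.2]
width: -0.0
finger_force: 0.0
```

Request:
jog_arm([
  [[0,0,0,18,35,0,1],[0,0,0,37,70,0,1],[0,0,0,55,105,0,1],[0,0,0,74,140,0,1],[0,0,0,92,176,0,1],[0,0,0,110,211,0,1],[0,0,0,129,246,0,1],[0,0,0,147,281,0,1]],
])

```text
time: 1.43
eef_pos: [0.4834, -0.136, 0.2452]
tool_rot: [-0.0, 0.983, 0.182, -0.0]
force: [0.5, -0.9, -0.1]
width: 0.0001
finger_force: 0.0
```

Request:
jog_arm([
  [[0,0,0,12,24,-15,1],[0,0,0,24,48,-30,1],[0,0,0,36,72,-45,1],[0,0,0,36,72,-60,1],[0,0,0,36,72,-75,1],[0,0,0,36,72,-85,1],[0,0,0,36,72,-85,1],[0,0,0,36,72,-85,1]],
])

```text
time: 2.1
eef_pos: [0.5185, -0.0663, 0.1599]
tool_rot: [-0.0, 0.983, 0.181, -0.001]
force: [-0.1, 0.6, -0.2]
width: -0.0004
finger_force: 0.0
```

```bash
python3 - <<'E'
from h import *
from scipy.spatial.transform import Rotation as Ro
s=env.observe();q=s['tool_rot'];R=Ro.from_quat([*q[1:],q[0]]).as_matrix();print(s['time'],s['eef_pos'].round(4),s['force'].round(2),s['width'],R.round(3), np.degrees(np.arctan2(R[1,1],R[0,1])))
snap('wrist','w1');z=load('w1')
pts=[(.5198,-.0649,.095),(.5471,-.0244,.093),(.6094,-.0306,.081),tuple(s['eef_pos']+.014*R[:,2])]
pp=cv2.projectPoints(np.array(pts),z['r'],z['t'],z['K'],None)[0][:,0];print(pp)
im=z['im'].copy()
for p in pp: cv2.drawMarker(im,tuple(int(x) for x in p),(0,0,255),0,8)
cv2.imwrite('pics/w1m.png',im)
E
```

```text
2.1 [ 0.5185 -0.0663  0.1599] [-0.11  0.63 -0.16] -0.00037764660744764067 [[ 0.934  0.356 -0.001]
 [ 0.356 -0.934 -0.   ]
 [-0.001 -0.    -1.   ]] -69.12624147305789
[[276.56582678 237.79857181]
 [224.75549689 167.88620724]
 [276.00970967  58.92535414]
 [277.79198776 283.09159592]]
```

View pics/w1m.png

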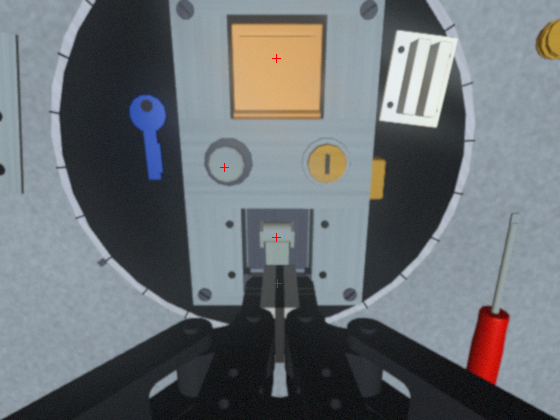

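The wrist view shows my predictions on the roller (276,237), the button (224,167) and the flap (276,59), so they agree to 1-2 mm. The shut fingertips are just short of the roller. Pressing the feeler now.

Request:
jog_arm([
  [[0,0,0,4,2.5,-20,1],[0,0,0,4,2.5,-40,1],[0,0,0,4,2.5,-48,1],[0,0,0,4,2.5,-51,1],[0,0,0,4,2.5,-53,1],[0,0,0,4,2.5,-55,1],[0,0,0,4,2.5,-56,1]],
])

```text
time: 2.73
eef_pos: [0.5239, -0.0633, 0.1052]
tool_rot: [0.0, 0.983, 0.181, 0.001]
force: [-0.3, 1.0, 2.8]
width: 0.0002
finger_force: 0.9
```

Request:
jog_arm([
  [[0,0,0,0,0,-2,1],[0,0,0,0,0,-4,1],[0,0,0,0,0,-5,1],[0,0,0,0,0,-6,1],[0,0,0,0,0,-6,1],[0,0,0,0,0,-6,1]],
])

```text
time: 3.23
eef_pos: [0.5238, -0.0636, 0.0985]
tool_rot: [0.0, 0.983, 0.181, 0.001]
force: [1.9, 0.9, 3.1]
width: 0.0
finger_force: 1.4
```

```bash
python3 - <<'E'
from h import *
s=env.observe();print(s['eef_pos'].round(4),s['force'].round(2))
snap('wrist','w2')
snap('side','s2');im=np.hstack([cv2.resize(load('s2')['im'][160:260,210:340],(520,400),interpolation=3)]);im2=cv2.resize(load('w2')['im'][100:400,160:400],(280,350));c=np.zeros((400,800,3),np.uint8);c[:,:520]=im;c[:350,520:]=im2;cv2.imwrite('pics/s2c.png',c)
E
```

```text
[ 0.5238 -0.0636  0.0985] [1.92 0.89 3.14]
```

View pics/s2c.png

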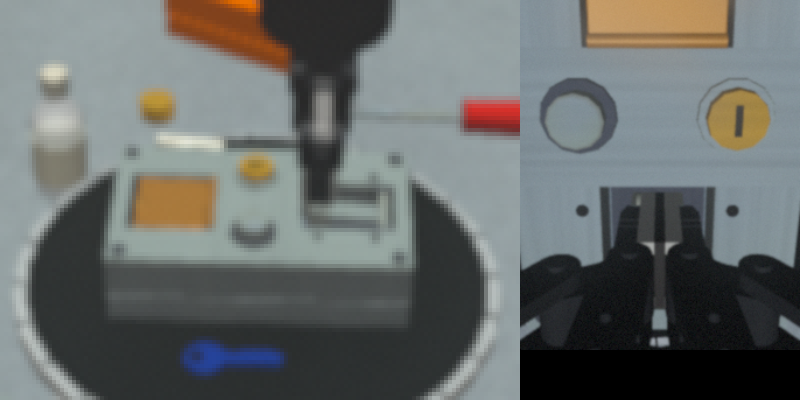

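The feeler is about 10.5 mm down with a 3 N push, and the side crop shows its arm lying flat with the lock unmoved. I'll lift off and go to the button.

Request:
jog_arm([
  [[0,0,0,0,0,6,1],[0,0,0,0,0,20,1],[0,0,0,0,0,40,1],[0,0,0,8,12,45,1],[0,0,0,16,25,45,1],[0,0,0,25,38,45,1],[0,0,0,25,38,45,1],[0,0,0,25,38,45,1]],
])

```text
time: 4.0
eef_pos: [0.5474, -0.0243, 0.1428]
tool_rot: [-0.0, 0.983, 0.183, -0.001]
force: [-0.2, -1.1, 0.0]
width: -0.0003
finger_force: 0.0
```

```bash
python3 - <<'E'
from h import *
s=env.observe();print(s['eef_pos'].round(4),s['force'].round(2))
snap('top','t3');W=cloud(load('t3'));W0=cloud(load('t0'))
# lock corner shift check and feeler height
z=load('t3')
def rect(W):
    m=np.abs(W[...,2]-.081)<.004;m[:160]=0;m[262:]=0;m[:,:255]=0;m[:,345:]=0
    return m
a=cv2.cvtColor(load('t0')['im'],6)[150:280,230:365];b=cv2.cvtColor(z['im'],6)[150:280,230:365]
im=z['im'][140:285,225:370];cv2.imwrite('pics/t3c.png',cv2.resize(im,None,fx=3,fy=3,interpolation=3))
E
```

```text
[ 0.5474 -0.0243  0.1428] [-0.19 -1.09  0.05]
```

View pics/t3c.png

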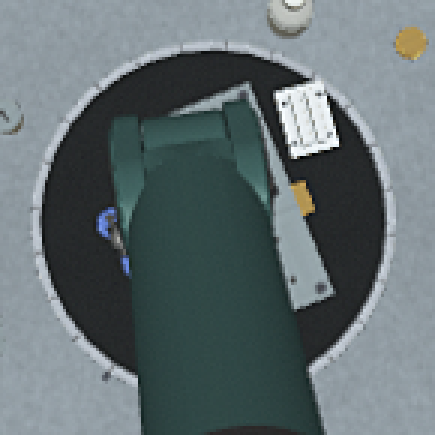

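The arm hides most of the view, but the bolt (301,198) and the visible corner sit where they were, so the lock has not moved. Pressing the button.

Request:
jog_arm([
  [[0,0,0,1,-1,-15,1],[0,0,0,1,-1,-28,1],[0,0,0,1,-1,-34,1],[0,0,0,1,-1,-36,1],[0,0,0,1,-1,-38,1],[0,0,0,1,-1,-39.5,1],[0,0,0,1,-1,-40.5,1],[0,0,0,1,-1,-41,1]],
])

```text
time: 4.72
eef_pos: [0.5486, -0.0269, 0.1026]
tool_rot: [0.0, 0.983, 0.181, -0.0]
force: [-2.0, -1.8, 2.8]
width: -0.0003
finger_force: 1.6
```

Request:
jog_arm([
  [[0,0,0,0,0,0,1],[0,0,0,0,0,0,1]],
])

```text
time: 4.88
eef_pos: [0.5489, -0.0267, 0.1026]
tool_rot: [0.0, 0.983, 0.181, -0.0]
force: [-2.0, -0.3, 3.0]
width: 0.0001
finger_force: 1.5
```

Request:
jog_arm([
  [[0,0,0,0,0,-0.5,1],[0,0,0,0,0,-1,1],[0,0,0,0,0,-1,1]],
])

```text
time: 5.13
eef_pos: [0.5491, -0.0266, 0.1014]
tool_rot: [0.0, 0.983, 0.181, 0.0]
force: [-1.5, -2.0, 3.1]
width: -0.0002
finger_force: 1.8
```

Request:
jog_arm([
  [[0,0,0,0,0,-0.5,1],[0,0,0,0,0,-0.7,1],[0,0,0,0,0,-0.7,1]],
])

```text
time: 5.38
eef_pos: [0.5491, -0.0266, 0.1008]
tool_rot: [0.0, 0.983, 0.181, -0.0]
force: [-1.7, -0.9, 5.5]
width: -0.0001
finger_force: 2.6
```

The force rose to 5.5 N, so the button is against its stop. I'll lift off and go above the flap.

Request:
jog_arm([
  [[0,0,0,0,0,3,1],[0,0,0,0,0,12,1],[0,0,0,0,0,30,1],[0,0,0,20,-1,35,1],[0,0,0,40,-2,35,1],[0,0,0,62,-3.5,35,1],[0,0,0,62,-3.5,35,1],[0,0,0,62,-3.5,35,1]],
])

```text
time: 6.05
eef_pos: [0.6131, -0.0291, 0.1362]
tool_rot: [-0.0, 0.983, 0.182, 0.002]
force: [-0.8, 0.6, 0.1]
width: 0.0001
finger_force: 0.0
```

```bash
python3 - <<'E'
from h import *
s=env.observe();print(s['eef_pos'].round(4),s['force'].round(2))
snap('side','s4');snap('wrist','w4');im=cv2.resize(load('s4')['im'][160:260,210:340],(480,400),interpolation=3);im2=cv2.resize(load('w4')['im'],(320,240));c=np.zeros((400,800,3),np.uint8);c[:,:480]=im;c[:240,480:]=im2;cv2.imwrite('pics/s4c.png',c)
E
```

```text
[ 0.6131 -0.0291  0.1362] [-0.81  0.56  0.09]
```

View pics/s4c.png

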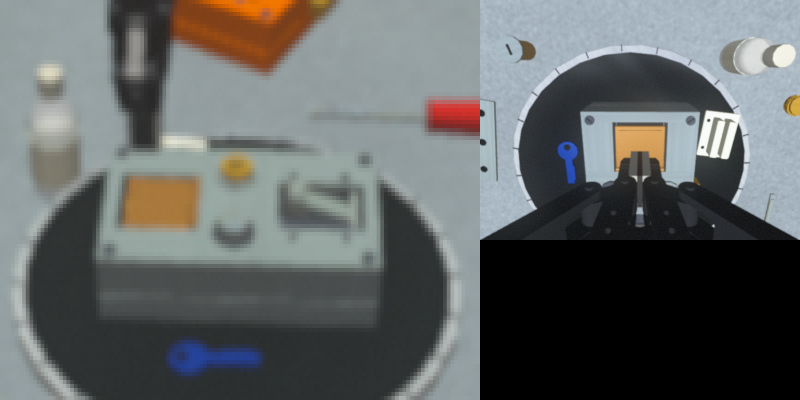

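The feeler and button are up again and the lock is in place. The fingertips are over the flap on the lock's centreline. Pushing the flap in.

Request:
jog_arm([
  [[0,0,0,-1.5,-0.5,-20,1],[0,0,0,-1.5,-0.5,-36,1],[0,0,0,-1.5,-0.5,-41,1],[0,0,0,-1.5,-0.5,-44,1],[0,0,0,-1.5,-0.5,-47,1],[0,0,0,-1.5,-0.5,-49,1],[0,0,0,-1.5,-0.5,-51,1],[0,0,0,-1.5,-0.5,-51,1]],
])

```text
time: 6.82
eef_pos: [0.61, -0.0304, 0.085]
tool_rot: [0.0, 0.983, 0.182, 0.001]
force: [-0.7, 0.2, 2.2]
width: 0.0
finger_force: 0.8
```

Request:
jog_arm([
  [[0,0,0,0,0,-0.5,1],[0,0,0,0,0,-1,1],[0,0,0,0,0,-1.5,1],[0,0,0,0,0,-1.5,1]],
])

```text
time: 7.15
eef_pos: [0.6098, -0.0305, 0.0833]
tool_rot: [0.0, 0.983, 0.181, 0.0]
force: [-0.0, 0.2, 1.7]
width: -0.0004
finger_force: 0.9
```

Request:
jog_arm([
  [[0,0,0,0,0,-0.5,1],[0,0,0,0,0,-1,1],[0,0,0,0,0,-1,1]],
])

```text
time: 7.4
eef_pos: [0.6097, -0.0305, 0.0821]
tool_rot: [0.0, 0.983, 0.181, 0.0]
force: [-0.8, -0.6, 2.1]
width: -0.0002
finger_force: 1.0
```

Request:
jog_arm([
  [[0,0,0,0,0,-0.5,1],[0,0,0,0,0,-1,1],[0,0,0,0,0,-1,1]],
])

```text
time: 7.65
eef_pos: [0.61, -0.0304, 0.0817]
tool_rot: [0.0, 0.983, 0.181, 0.0]
force: [-0.8, -0.8, 5.1]
width: 0.0001
finger_force: 2.1
```

The tips stalled at z 68 mm (TCP 81.7 mm) and the force rose to 5 N, so the flap is at its stop. One settle and a last check.

Request:
jog_arm([
  [[0,0,0,0,0,0,1],[0,0,0,0,0,0,1],[0,0,0,0,0,0,1],[0,0,0,0,0,0,1]],
])

```text
time: 7.98
eef_pos: [0.61, -0.0305, 0.0817]
tool_rot: [0.0, 0.983, 0.181, 0.0]
force: [-0.2, -0.6, 6.1]
width: -0.0001
finger_force: 2.3
```

```bash
python3 - <<'E'
from h import *
snap('side','s5');snap('wrist','w5');im=cv2.resize(load('s5')['im'][160:260,210:340],(480,400),interpolation=3);im2=cv2.resize(load('w5')['im'],(320,240));c=np.zeros((400,800,3),np.uint8);c[:,:480]=im;c[:240,480:]=im2;cv2.imwrite('pics/s5c.png',c)
E
```

```text
(no output)
```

View pics/s5c.png

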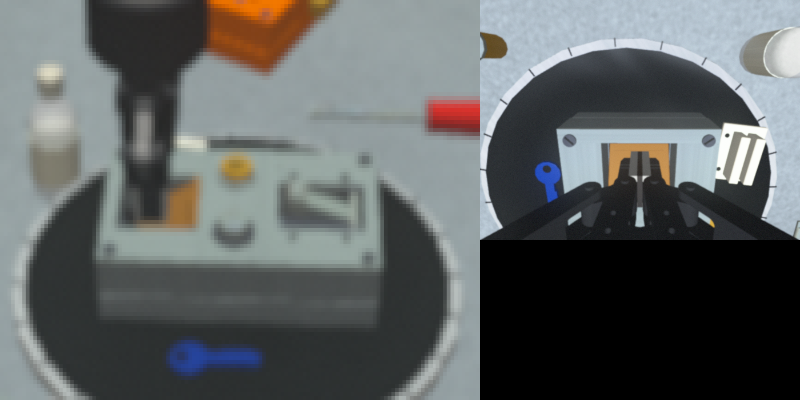

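The flap is in with the tips inside the opening, the feeler and button are up, and the lock and mat have not moved. Handing in.

```bash
python3 -c "
from h import *
print(order.finish_job())"
```

```text
the job is handed in; nothing more can be done
None
```

I pressed the feeler roller and then the button, each sprang back, and I handed the job in with the flap held against its stop at about 6 N and no visible shift of the lock or turntable; the verdict was not shown.

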